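Press a tool handle into the spring jig and hold it

TASK

One of the two turned handles in the wooden rack is too thick for the bore of the blue jig (trying them shows which): put that one in the red tray. Slide the one that fits into the bore and press it down against the spring until the orange pointer stands in the green band (about 11 mm of travel), never bottoming the spring plunger out. Finish while still holding it down there with the gripper, and leave the other things on the bench where they are.

Things in the scene. Friction and masses are not known exactly. Their poses are not given: they have to be found in the camera images.
- handle_a: Turned handle, 100 mm tall, 0.11 kg, upright in a rack hole. Red-brown grip: cylinder 36 mm across, 40 to 92 mm above the foot, tapering to a 24 mm top. Below it a pale shank, 40 mm long, 2.5 mm bevel at the foot; 24 mm across on one handle, 30 mm on the other, the grips alike: try the 27 mm bore to tell which. Origin: centre of the foot's underside, z up the handle.
- handle_b: Turned handle, 100 mm tall, 0.11 kg, upright in a rack hole. Red-brown grip: cylinder 36 mm across, 40 to 92 mm above the foot, tapering to a 24 mm top. Below it a pale shank, 40 mm long, 2.5 mm bevel at the foot; 24 mm across on one handle, 30 mm on the other, the grips alike: try the 27 mm bore to tell which. Origin: centre of the foot's underside, z up the handle.
- handle_a_mid (a point): Point on handle_a's axis, 50 mm above its foot (the middle of the handle).
- jig: Blue block 90 x 90 mm, top 64 mm above the bench, on a steel foot plate 140 x 120 x 10 mm, fixed; origin at the underside's centre. An upright bore, 27 mm across with a 1 mm chamfer, opens in the middle of its top. Scale on its +x face: orange pointer of the plunger, green band = 8 to 14 mm of travel, red below.
- plunger_top (a point): Centre of the top of the brass spring plunger, 24 mm across, inside the bore: 20 mm below the bore's mouth at rest; it slides straight down and carries the orange pointer.
- bore (a point): Centre of the bore's mouth, level with the block's top (64 mm above the bench).
- plunger (a joint): Travel of the spring plunger, m, positive downward: 0 at rest, 0.020 fully down (where the handle's grip also meets the block). The spring pushes up with about 4 N at rest plus 0.45 N per mm (9 N at 11 mm); it carries a handle's weight unmoved and springs back when let go.
- rack: Light wooden rack, 70 (x) x 156 (y) x 30 mm high, fixed; two round holes, 35 mm across, 25 mm deep, 42 mm either side of its middle along its y axis. A handle's foot stands on the hole's floor, 5 mm above the bench. Origin at the underside's centre.
- tray: Red open tray for rejects, 150 x 150 x 35 mm high, walls and floor 5 mm, fixed; origin at the underside's centre. A handle may stand or lie in it.
- comb: Bystander: a flat red-brown wooden comb, about 100 x 110 x 10 mm, loose. Origin at the underside's centre.
- medallion: Bystander: a round carved wooden disc, 120 mm across, 11 mm thick, loose. Origin at the underside's centre.
- pot: Bystander: a turned wooden pencil pot, 80 mm across, 75 mm high, pencils up to 125 mm, loose. Origin at the underside's centre.
There are look-alikes about, which are no part of the job. Leave any purple or turquoise look-alike of the handle_a alone.

How it is judged:
By the outcome, as a careful person would: the job done as asked, in the order asked, and still so for the second after the job is handed in, while the arm keeps its last pose, push and grip.
It also fails if it takes over 61 s, if anything falls off the work surface, if the arm or the gripper's body presses on something with over 40 N, if the wrist force passes 120 N, or if a joint passes its speed limit or range.

ROBOT

A 7-joint arm with a two-finger parallel gripper is mounted at the origin on the work surface. World frame = base frame: x ahead of the robot, y to its left, z up, the work surface at z = 0. Lengths are in m, angles in rad, forces in N, time in s.
With the tool pointing down it reaches from about 0.425 to 0.975 m from the base axis. Payload 16.7 kg.
Tool frame: the origin (TCP) lies midway between the tips of the shut fingers; the grasp point (between the pads) lies 19 mm behind it; z points along the fingers, y is the direction in which the jaws open and shut (so a half turn about z gives the same grasp; the last joint's range is limited). The gripper opens to 85 mm and grips with 20 to 120 N. Pads are 22 mm wide; open, the fingers measure 114 mm over their backs; the gripper's body (76 mm by 85 mm) begins 54 mm behind the grasp point. The pads swing forward as they close: fully open they stand 13 mm farther back than shut.
Start: joints at [1.062, 0.426, 0.074, 1.606, -0.034, 1.111, -0.067], TCP at [0.237, -0.632, 0.231] pointing down, gripper open.
Joint ranges: [-2.85, 2.85], [-0.5, 2.14], [-1.23, 1.37], [0.21, 2.46], [-1.02, 4.16], [0.16, 2.05], [-2.73, 2.73]. Speed limits (rad/s): [1.89, 1.89, 2.39, 2.39, 3.01, 3.01, 3.01].

INTERFACE

Orientations are given as a unit quaternion [w, x, y, z].
In Python, from rig import state, snapshot, camera_model, hand_in gives the robot as it stands.
- The arm moves only by the tool send_rows, never from a script. Its argument "rows" is a list that holds one entry, the list of rows, each a list of 5 numbers: the shift along the tool's x, y, z in cm, then the turn about the tool's z in degrees, then the closure, from 0 (fully open) to 1 (shut). A call has 1 to 12 rows; each row shifts and turns the commanded pose from where the row before left it, along the tool's axes as they then stand; what a row does not reach is not made up. A row lasts 1/8 s, in which the tool goes at most 62.5 mm and 10.7 degrees, less where a joint would pass 70% of its speed; a pose out of reach is approached as far as the arm can. A call is refused whole if a number of a shift passes 6.25 or a number of a turn 10.7, either way. A call with a gripper value outside its range is refused whole. The fingers move at their own pace and stop on an object; "grip_force" is the grip in N (left out, the last holds). Time passes only in rows, so rows that do not move let the fingers close. It gives the time, the measured TCP pose, the force and the opening at its end, in the units of the state.
- state(): the state, without advancing time (a new reading comes with each control period).
- snapshot(name): name is "scene" or "top" or "wrist"; returns (picture, depth): 384x512x3 uint8, blue, green, red; 384x512 float32, m along the optical axis (not along the pixel's ray), 0 where there is no reading.
- camera_model(name): a dict with "fx", "fy", "cx", "cy" (pixels), "R" (3x3) and "t" (3): a world point X has camera coordinates R X + t; the wrist camera has in their place "T_tool_cam" (4x4, takes a point from camera to tool coordinates, whose origin is the TCP and whose axes are the flange's). Camera axes: x right, y down, z forward; pixel columns grow to the right and rows downward; lengths in m; the calibration is good to about 2 mm. A picture is of the moment at which its call begins: read the wrist's pose just before it. camera_model takes no time and is no camera call.
- hand_in(): hands the job in, once; it reports no verdict.
The state is a dict: "time_s": time; "qpos": joint angles; "joint_vel": joint speeds; "effort": joint torques, N m; "position": TCP position; "tool_rot": TCP orientation; "contact_force": force on the tool from outside, world axes, zero at the start; "wrist_torque": the same for the moment, N m; "opening": finger opening in m.
Only numpy, scipy, OpenCV 4.12 (cv2) and the standard library are available. Lean on these libraries where they do the work, as an engineer would, in place of code of your own. Each camera call takes 0.05 s, during which the arm holds its last target.

## Working session

There is one attempt and no reset: what is moved stays moved. The work goes in short steps, Python scripts to look and compute and a tool call to move; the robot and the scene stay as the last step left them, time stands still between calls to the robot, and variables do not carry over. Pictures are saved under pics/ and viewed, and the job is handed in when it is done.

Besides the shell and the picture viewer there is one more tool, called as name([rows], argument=value, ...), one row to a line, values as JSON. send_rows: Moves the arm, as the interface text tells. Its arguments: {"type":"object","properties":{"rows":{"type":"array"},"grip_force":{"type":"number"}},"required":["rows"]}

```bash
ls; mkdir -p pics; python3 - <<'E'
from rig import *
import cv2,numpy as np
s=state();print(s)
for n in("scene","top"):
    p,d=snapshot(n);cv2.imwrite(f"pics/{n}0.png",p);np.save(f"pics/{n}0.npy",d);print(camera_model(n))
print(camera_model("wrist"))
E
```

```text
pics
{'time_s': 0.0, 'qpos': array([ 1.06248528,  0.42676521,  0.07387439,  1.60659469, -0.03410858,
        1.11077382, -0.06709718]), 'joint_vel': array([-0.00048465,  0.00072398, -0.00081356, -0.00108308,  0.00150025,
       -0.00112967,  0.00245192]), 'effort': array([-2.07860001e-03, -9.49821639e+01,  3.75959694e+00, -4.63497877e+01,
        1.88830658e-02,  1.04546841e-02, -1.41745994e-05]), 'position': array([ 0.23685798, -0.63165839,  0.23059457]), 'tool_rot': array([-6.19358776e-04,  9.83954535e-01,  1.78418223e-01, -1.62790172e-04]), 'contact_force': array([-0.34906032, -0.06472455, -0.7303944 ]), 'wrist_torque': array([-0.02171828,  0.02651996,  0.01101354]), 'opening': 0.08582676864602645}
{'fx': 417.0696702776852, 'fy': 417.0696702776852, 'cx': 261.21015585427955, 'cy': 186.78286985383528, 'R': array([[-0.10080638,  0.99477363,  0.01623246],
       [ 0.60332152,  0.07409527, -0.79404851],
       [-0.79110127, -0.07025176, -0.60763761]]), 't': array([ 0.07200438, -0.2897094 ,  1.36250421])}
{'fx': 368.2076829515762, 'fy': 368.2076829515762, 'cx': 254.53004115124563, 'cy': 192.44322773990845, 'R': array([[ 0.00968567, -0.99975858,  0.01972253],
       [-0.99642053, -0.01130599, -0.08377527],
       [ 0.08397803, -0.01884051, -0.99628948]]), 't': array([-0.02890904,  0.57407592,  0.97794083])}
{'fx': 277.8687382555844, 'fy': 277.8687382555844, 'cx': 254.57897028882408, 'cy': 191.38017509885097, 'T_tool_cam': array([[-1.82617898e-04, -9.58036226e-01, -2.86647092e-01,
         7.21391963e-02],
       [ 9.99999940e-01, -2.59771814e-04,  2.31130623e-04,
        -6.11164777e-04],
       [-2.95894344e-04, -2.86647033e-01,  9.58036216e-01,
        -1.42193425e-01],
       [ 0.00000000e+00,  0.00000000e+00,  0.00000000e+00,
         1.00000000e+00]])}
```

View pics/scene0.png

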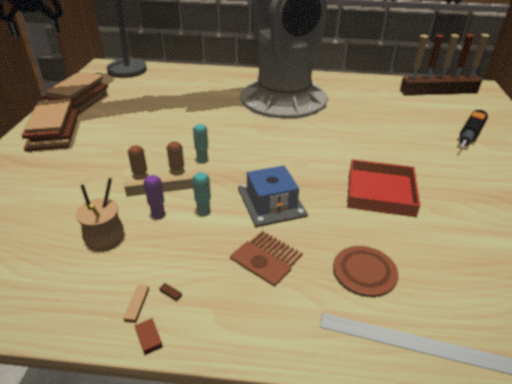

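View pics/top0.png

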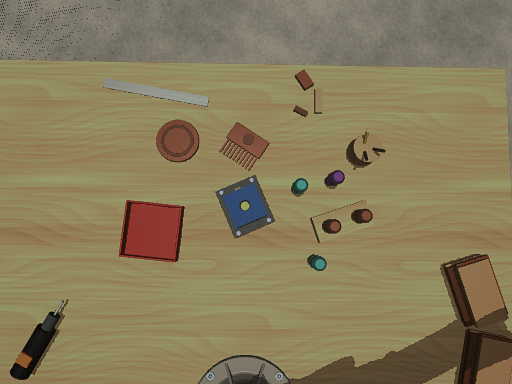

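The scene picture shows the rack at about (160,185), with two red-brown handles at (137,160) and (175,157). The jig is at (273,190) and the tray at (383,187). In the top view the handles are at (332,226) and (362,215), the bore at (245,206) and the tray at (152,231). Two turquoise look-alikes and one purple stand around the rack. Next I'll measure these.

```bash
cat > h.py <<'E'
import numpy as np,cv2
from rig import *
def cam(n,st=None):
    c=camera_model(n)
    if n!="wrist":
        R=np.array(c["R"]);t=np.array(c["t"]);Rw=R.T;o=-R.T@t
    else:
        from scipy.spatial.transform import Rotation as Ro
        q=st["tool_rot"];Rt=Ro.from_quat([q[1],q[2],q[3],q[0]]).as_matrix()
        T=np.array(c["T_tool_cam"]);Rw=Rt@T[:3,:3];o=Rt@T[:3,3]+st["position"]
    return c,Rw,o
def rays(c,Rw,u,v):
    return np.stack([(np.asarray(u)-c["cx"])/c["fx"],(np.asarray(v)-c["cy"])/c["fy"],np.ones(np.shape(u))],-1)@Rw.T
def plane(cm,u,v,z):
    c,Rw,o=cm;r=rays(c,Rw,u,v);return o+r*((z-o[2])/r[...,2])[...,None]
def cloud(cm,d):
    c,Rw,o=cm;v,u=np.mgrid[:d.shape[0],:d.shape[1]]
    P=o+rays(c,Rw,u,v)*d[...,None];P[d==0]=np.nan;return P
def tri(cm1,p1,cm2,p2):
    a=[];b=[]
    for (c,Rw,o),p in((cm1,p1),(cm2,p2)):
        r=rays(c,Rw,p[0],p[1]);r/=np.linalg.norm(r);M=np.eye(3)-np.outer(r,r);a.append(M);b.append(M@o)
    X=np.linalg.solve(a[0]+a[1],b[0]+b[1]);return X
E
python3 - <<'E'
from h import *
for n in("top","scene"):
    im=cv2.imread(f"pics/{n}0.png");d=np.load(f"pics/{n}0.npy");cm=cam(n);P=cloud(cm,d)
    z=P[...,2];hsv=cv2.cvtColor(im,cv2.COLOR_BGR2HSV)
    m=((z>.03)&(z<.2)&(P[...,0]>.3)&(P[...,0]<.9)&(np.abs(P[...,1])<.5)).astype(np.uint8)
    k,l,st,ce=cv2.connectedComponentsWithStats(m)
    print(n)
    for i in range(1,k):
        if st[i,4]<30: continue
        q=P[l==i];zt=np.nanpercentile(q[:,2],95);t=(l==i)&(z>zt-.006)
        vv,uu=np.nonzero(t)
        print(ce[i].round(1),st[i,4],"zmax",zt.round(4),"topctr px",uu.mean().round(1),vv.mean().round(1),np.nanmean(P[t],0).round(4),"hsv",np.median(hsv[t],0),"ext",(np.nanmax(q,0)-np.nanmin(q,0)).round(3))
E
```

```text
top
[365.5 148.6] 817 zmax 0.1107 topctr px 371.7 146.8 [ 0.685  -0.3145  0.1166] hsv [ 23. 109.  41.] ext [0.079 0.075 0.097]
[335.3 177.6] 214 zmax 0.1023 topctr px 337.8 176.3 [ 0.6114 -0.2322  0.0999] hsv [142. 120. 116.] ext [0.035 0.037 0.059]
[299.5 185.6] 194 zmax 0.1028 topctr px 301.0 184.4 [ 0.5897 -0.1388  0.1   ] hsv [ 85. 131. 141.] ext [0.035 0.034 0.063]
[244.4 205. ] 1194 zmax 0.0675 topctr px 244.3 205.2 [0.5374 0.0041 0.0649] hsv [108. 144. 115.] ext [0.115 0.118 0.037]
[149.1 231.2] 462 zmax 0.0381 topctr px 149.5 231.3 [0.4671 0.2549 0.0354] hsv [  2. 183. 142.] ext [0.161 0.161 0.01 ]
[343.5 220.8] 1105 zmax 0.1065 topctr px 350.1 220.4 [ 0.5002 -0.261   0.1048] hsv [  9. 140. 117.] ext [0.109 0.166 0.08 ]
[317.2 262.4] 216 zmax 0.103 topctr px 319.2 263.9 [ 0.3917 -0.1838  0.1002] hsv [ 85. 132. 138.] ext [0.035 0.037 0.065]
scene
[200.6 138.4] 405 zmax 0.1016 topctr px 199.6 127.3 [ 0.3973 -0.1822  0.0998] hsv [ 84.  99. 151.] ext [0.03  0.036 0.073]
[165.4 175.1] 2815 zmax 0.1043 topctr px 163.4 160.8 [ 0.5499 -0.2266  0.1027] hsv [ 17.5 124.  141. ] ext [0.189 0.222 0.078]
[384.9 183.7] 609 zmax 0.0371 topctr px 384.7 183.8 [0.4797 0.256  0.0347] hsv [  6.  167.  162.5] ext [0.164 0.162 0.009]
[272.4 186.3] 1725 zmax 0.0666 topctr px 272.3 180.7 [0.5427 0.0054 0.065 ] hsv [109. 115. 141.] ext [0.12  0.117 0.038]
[ 98.9 216.7] 1762 zmax 0.1126 topctr px 96.4 190.5 [ 0.6817 -0.3127  0.1158] hsv [ 21.  94. 106.] ext [0.081 0.078 0.097]
```

```bash
python3 - <<'E'
from h import *
cms={n:cam(n) for n in("top","scene")}
out={}
for n in("top","scene"):
    im=cv2.imread(f"pics/{n}0.png");d=np.load(f"pics/{n}0.npy");P=cloud(cms[n],d);z=P[...,2]
    hsv=cv2.cvtColor(im,cv2.COLOR_BGR2HSV)
    m=((z>.099)&(z<.115)&((hsv[...,0]<16)|(hsv[...,0]>170))&(P[...,1]<-.1)).astype(np.uint8)
    k,l,st,ce=cv2.connectedComponentsWithStats(m)
    for i in range(1,k):
        if st[i,4]>10: print(n,"handle top",ce[i].round(2),st[i,4],np.nanmean(P[l==i],0).round(4),plane(cms[n],*ce[i],.105).round(4)); out.setdefault(n,[]).append(ce[i])
    # blue top
    m=((z>.058)&(z<.07)&(hsv[...,0]>95)&(hsv[...,0]<125)&(hsv[...,1]>80)).astype(np.uint8)
    m=cv2.morphologyEx(m,cv2.MORPH_OPEN,np.ones((2,2)))
    c=max(cv2.findContours(m,0,2)[0],key=cv2.contourArea)
    pw=plane(cms[n],c[:,0,0].astype(float),c[:,0,1].astype(float),.064)[:,:2].astype(np.float32)
    print(n,"jig",cv2.minAreaRect(pw))
    m=((z>.030)&(z<.042)&(P[...,1]>.1)).astype(np.uint8)
    c=max(cv2.findContours(m,0,2)[0],key=cv2.contourArea)
    pw=plane(cms[n],c[:,0,0].astype(float),c[:,0,1].astype(float),.035)[:,:2].astype(np.float32)
    print(n,"tray",cv2.minAreaRect(pw))
    m=((z>.024)&(z<.035)&(P[...,1]<-.1)&(P[...,0]<.6)&(hsv[...,0]>16)&(hsv[...,0]<35)).astype(np.uint8)
    k,l,st,ce=cv2.connectedComponentsWithStats(m);i=1+st[1:,4].argmax()
    vv,uu=np.nonzero(l==i);pw=plane(cms[n],uu.astype(float),vv.astype(float),.030)[:,:2].astype(np.float32)
    print(n,"rack",cv2.minAreaRect(pw))
for a in out["top"]:
  for b in out["scene"]:
    print(a.round(1),b.round(1),tri(cms["top"],a,cms["scene"],b).round(4))
im=cv2.imread("pics/top0.png")[150:290,200:400];cv2.imwrite("pics/topc.png",cv2.resize(im,None,fx=4,fy=4,interpolation=2))
E
```

```text
top handle top [365.41 215.02] 127 [ 0.514  -0.2999  0.1043] [ 0.514  -0.2996  0.105 ]
top handle top [333.91 225.79] 136 [ 0.4864 -0.2204  0.1041] [ 0.4863 -0.2202  0.105 ]
top jig ((0.5350172519683838, 0.0011775270104408264), (0.09000314772129059, 0.08987680077552795), 23.661592483520508)
top tray ((0.4686800539493561, 0.2531396448612213), (0.1506219208240509, 0.1497408151626587), 84.41084289550781)
top rack ((0.49943840503692627, -0.26077166199684143), (0.06966083496809006, 0.1568194180727005), 18.839492797851562)
scene handle top [71.06  1.21] 78 [-0.6409 -0.9983  0.1059] [-0.6443 -1.0004  0.105 ]
scene handle top [173.92 145.89] 90 [ 0.4942 -0.2183  0.1043] [ 0.4953 -0.2179  0.105 ]
scene handle top [135.27 150.03] 100 [ 0.5213 -0.2967  0.1043] [ 0.5224 -0.2962  0.105 ]
scene jig ((0.5447615385055542, 0.006090112030506134), (0.08661947399377823, 0.08732584118843079), 23.522891998291016)
scene tray ((0.472857803106308, 0.25432533025741577), (0.1500738561153412, 0.1583993285894394), 84.14315795898438)
scene rack ((0.4956226646900177, -0.2360595315694809), (0.08271069824695587, 0.10743749141693115), 19.054607391357422)
[365.4 215. ] [71.1  1.2] [ 0.5357 -0.2745  0.3964]
[365.4 215. ] [173.9 145.9] [ 0.5081 -0.2527  0.1222]
[365.4 215. ] [135.3 150. ] [ 0.514  -0.3008  0.0995]
[333.9 225.8] [71.1  1.2] [ 0.5305 -0.2436  0.3989]
[333.9 225.8] [173.9 145.9] [ 0.4863 -0.2213  0.0992]
[333.9 225.8] [135.3 150. ] [ 0.4979 -0.2643  0.0875]
```

View pics/topc.png

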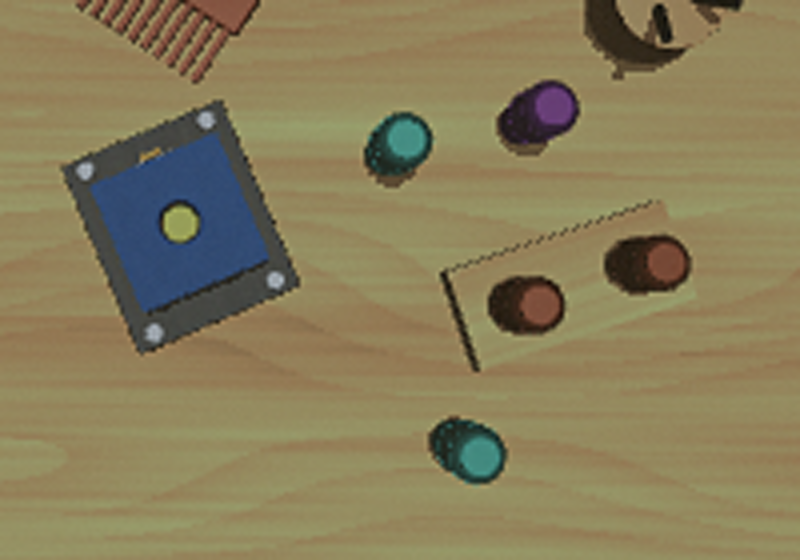

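```bash
cat >> h.py <<'E'
from scipy.spatial.transform import Rotation as Ro
def go(target,st=None):
    st=st or state();q=st["tool_rot"];R=Ro.from_quat([q[1],q[2],q[3],q[0]]).as_matrix()
    d=R.T@(np.array(target)-st["position"])*100
    print("t",round(st["time_s"],2),"pos",st["position"].round(4),"xang",round(np.degrees(np.arctan2(R[1,0],R[0,0])),1),"tilt",np.degrees(np.arccos(-R[2,2])).round(2),"open",round(st["opening"],4),"F",st["contact_force"].round(2),"q",st["qpos"].round(2),"\n shift cm",d.round(2));return d
E
python3 - <<'E'
from h import *
im=cv2.imread("pics/scene0.png")[130:220,110:220];cv2.imwrite("pics/scc.png",cv2.resize(im,None,fx=7,fy=6.6,interpolation=1))
go([.486,-.220,.231])
E
```

```text
t 0.1 pos [ 0.2369 -0.6317  0.2307] xang 20.6 tilt 0.07 open 0.0854 F [-0.52 -0.03 -0.11] q [ 1.06  0.43  0.07  1.61 -0.03  1.11 -0.07] 
 shift cm [ 37.78 -29.8   -0.  ]
```

View pics/scc.png

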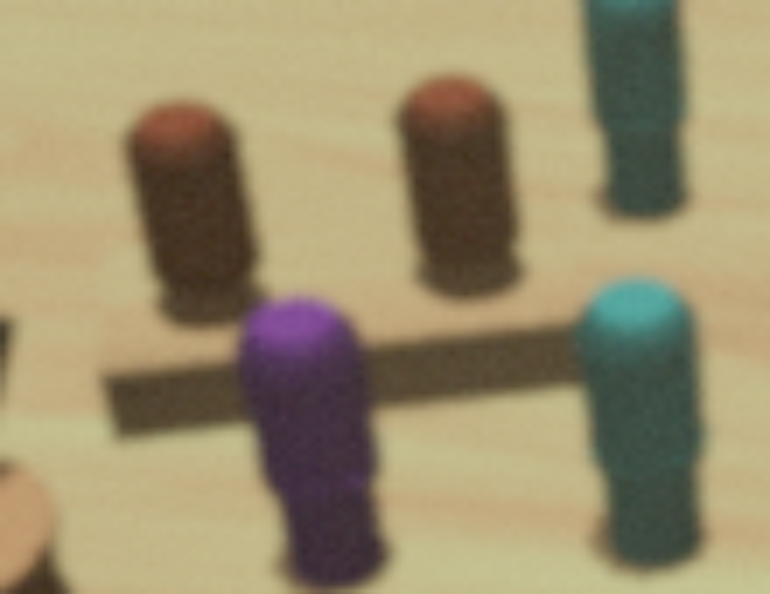

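The crop hides most of the shanks, with only shadowed stubs below the grips, so I can't tell them apart here. I'll move over the nearer handle and look with the wrist camera.

send_rows([
  [[3.8,-3,0,0,0],[3.8,-3,0,0,0],[3.8,-3,0,0,0],[3.8,-3,0,0,0],[3.8,-3,0,0,0],[3.8,-3,0,0,0],[3.8,-3,0,0,0],[3.8,-3,0,0,0],[3.8,-3,0,0,0],[3.5,-2.8,0,0,0]],
])

```text
time_s: 1.35
position: [0.4859, -0.219, 0.2312]
tool_rot: [-0.0, 0.984, 0.179, -0.0]
contact_force: [0.9, -0.4, 0.8]
opening: 0.0855
```

send_rows([
  [[0,0,0,-10,0],[0,0,0,-10,0],[0,0,0,-10,0],[0,0,0,-10,0],[0,0,0,-10,0],[0,0,0,-10,0],[0,0,0,-10,0],[0,0,0,-10,0],[0,0,0,-8,0],[0,0,0,0,0]],
])

```text
time_s: 2.6
position: [0.4852, -0.2206, 0.2311]
tool_rot: [-0.0, 0.584, 0.812, 0.0]
contact_force: [0.9, -0.4, -0.8]
opening: 0.0854
```

```bash
python3 - <<'E'
from h import *
s=state();p,d=snapshot("wrist");cv2.imwrite("pics/w1.png",p);np.save("pics/w1.npy",d)
go([.486,-.220,.061],s)
cm=cam("wrist",s);P=cloud(cm,d);z=P[...,2];hsv=cv2.cvtColor(p,cv2.COLOR_BGR2HSV)
m=((z>.099)&(z<.113)).astype(np.uint8);k,l,st,ce=cv2.connectedComponentsWithStats(m)
for i in range(1,k):
    if st[i,4]>50: print(ce[i].round(1),st[i,4],np.nanmean(P[l==i],0).round(4),np.median(hsv[l==i],0),plane(cm,*ce[i],.105).round(4))
E
```

```text
t 2.6 pos [ 0.4852 -0.2206  0.2311] xang 108.5 tilt 0.03 open 0.0854 F [ 0.94 -0.36 -0.76] q [ 0.63  0.22 -0.37  1.9   0.09  1.04  0.54] 
 shift cm [ 0.03  0.1  17.01]
[174.6 117.9] 490 [ 0.3916 -0.1837  0.0999] [ 81. 141.  98.] [ 0.3929 -0.183   0.105 ]
[383.6 138.7] 394 [ 0.5889 -0.1384  0.0997] [ 84. 177. 173.] [ 0.5864 -0.1386  0.105 ]
[255.5 183.6] 743 [ 0.4849 -0.2198  0.1034] [ 12. 176.  94.] [ 0.4848 -0.2193  0.105 ]
[363.2 229.2] 312 [ 0.6106 -0.2319  0.0998] [147. 137. 143.] [ 0.6077 -0.2303  0.105 ]
[256.1 257. ] 583 [ 0.5118 -0.2981  0.1034] [ 12. 184. 113.] [ 0.5115 -0.2971  0.105 ]
```

View pics/w1.png

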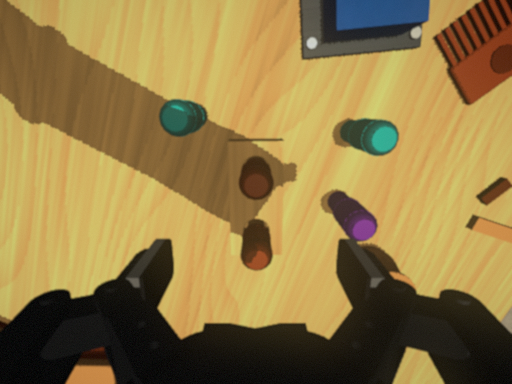

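The wrist view shows the nearer handle at (255,184) between the fingers, at x 0.485, y -0.220 with its top at 0.105. The second handle is behind it at (256,257). The fingers are clear of both, so I'll descend and grip.

send_rows([
  [[0,0,4,0,0],[0,0,4,0,0],[0,0,4,0,0],[0,0,3,0,0],[0,0,2,0,0],[0,0,0.2,0,0],[0,0,0,0,1],[0,0,0,0,1],[0,0,0,0,1],[0,0,0,0,1],[0,0,0,0,1],[0,0,0,0,1]],
], grip_force=50)

```text
time_s: 4.15
position: [0.4859, -0.2209, 0.0603]
tool_rot: [0.001, 0.584, 0.812, 0.0]
contact_force: [-1.2, -0.0, 8.5]
opening: 0.0351
```

send_rows([
  [[0,0,0,0,1],[0,0,0,0,1],[0,0,-1,0,1],[0,0,-3,0,1],[0,0,-4,0,1],[0,0,-4,0,1],[0,0,-3,0,1],[0,0,0,0,1]],
])

```text
time_s: 5.15
position: [0.4864, -0.221, 0.2123]
tool_rot: [0.002, 0.584, 0.812, 0.0]
contact_force: [0.4, 0.1, -1.0]
opening: 0.0348
```

```bash
python3 - <<'E'
from h import *
p,d=snapshot("scene");cv2.imwrite("pics/s2.png",p);np.save("pics/s2.npy",d)
go([.5350,.0012,.2])
cv2.imwrite("pics/s2c.png",cv2.resize(p[70:220,100:300],None,fx=4,fy=4,interpolation=1))
E
```

```text
t 5.2 pos [ 0.4857 -0.2208  0.2107] xang 108.5 tilt 0.13 open 0.035 F [-0.08  0.97 -1.38] q [ 0.63  0.24 -0.37  1.93  0.1   0.99  0.53] 
 shift cm [19.48 11.73  1.05]
```

View pics/s2c.png

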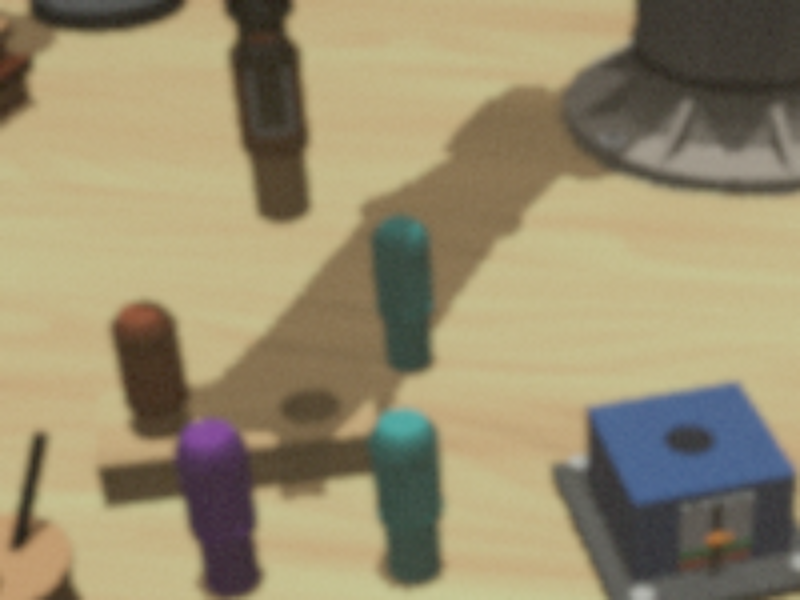

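The handle is held above the rack. Its shank at (280,185) looks nearly as wide as the grip. I'll measure the width.

```bash
python3 - <<'E'
from h import *
d=np.load("pics/s2.npy");im=cv2.imread("pics/s2.png");cm=cam("scene");P=cloud(cm,d)
hsv=cv2.cvtColor(im,cv2.COLOR_BGR2HSV)
for v in range(95,128,2):
    D=d[v,150:195];ok=(D>0)&(D<np.nanmedian(D[D>0])+9)&(P[v,150:195,2]>.1)&(np.abs(P[v,150:195,0]-.4857)<.05)&(np.abs(P[v,150:195,1]+.221)<.05)
    u=np.nonzero(ok)[0]+150
    if len(u): 
        w=(u.max()-u.min()+1)*(np.median(D[ok])+.012)/cm[0]["fx"]; print(v,u.min(),u.max(),"width mm",round(w*1000,1),"z",np.nanmedian(P[v,150:195][ok][:,2]).round(3))
# look-alike for check
for v in range(124,164,3):
    D=d[v,185:215];ok=(D>0)&(P[v,185:215,2]>.008)&(np.abs(P[v,185:215,0]-.392)<.04)
    u=np.nonzero(ok)[0]+185
    if len(u): print("lk",v,u.min(),u.max(),round((u.max()-u.min()+1)*(np.median(D[ok])+.012)/cm[0]["fx"]*1000,1),np.nanmedian(P[v,185:215][ok][:,2]).round(3))
E
```

```text
95 159 176 width mm 36.4 z 0.234
97 159 176 width mm 36.6 z 0.228
99 160 176 width mm 34.7 z 0.224
101 161 177 width mm 34.7 z 0.22
103 160 177 width mm 37.2 z 0.213
105 160 177 width mm 37.5 z 0.206
107 161 176 width mm 33.3 z 0.203
109 162 176 width mm 31.5 z 0.197
111 163 176 width mm 29.5 z 0.192
113 163 176 width mm 29.6 z 0.188
115 163 177 width mm 31.8 z 0.183
117 164 177 width mm 29.8 z 0.178
119 164 177 width mm 29.9 z 0.173
121 164 177 width mm 30.0 z 0.169
123 165 176 width mm 25.7 z 0.165
125 168 172 width mm 10.7 z 0.16
lk 124 196 203 19.6 0.102
lk 127 194 206 31.5 0.101
lk 130 193 207 36.3 0.097
lk 133 193 207 36.4 0.09
lk 136 193 207 36.5 0.082
lk 139 194 207 34.2 0.074
lk 142 194 208 36.9 0.064
lk 145 194 208 37.1 0.056
lk 148 195 207 32.3 0.048
lk 151 196 207 30.1 0.037
lk 154 196 207 30.2 0.028
lk 157 197 208 30.4 0.02
lk 160 198 206 22.9 0.011
```

The shank measures about 30 mm, against 36.5 mm for the grip, and the look-alike checks agree. So this is the thick handle, and it goes to the tray at (0.469, 0.253).

send_rows([
  [[2.2,0.7,0,0,1],[4.6,1.35,0,0,1],[4.6,1.35,0,0,1],[4.6,1.35,0,0,1],[4.6,1.35,0,0,1],[4.6,1.35,0,0,1],[4.6,1.35,0,0,1],[4.6,1.35,0,0,1],[4.6,1.35,0,0,1],[4.2,1.2,0,0,1],[2.3,0.75,0,0,1],[0,0,0,0,1]],
])

```text
time_s: 6.7
position: [0.4671, 0.2553, 0.2085]
tool_rot: [-0.001, 0.583, 0.813, -0.0]
contact_force: [-0.2, -0.5, -1.3]
opening: 0.0349
```

```bash
python3 - <<'E'
from h import *
go([.4687,.2531,.062])
E
```

```text
t 6.7 pos [0.4671 0.2553 0.2085] xang 108.7 tilt 0.1 open 0.0349 F [-0.18 -0.54 -1.35] q [-0.05  0.28 -0.67  1.92  0.21  1.01 -0.48] 
 shift cm [-0.27  0.11 14.65]
```

send_rows([
  [[-0.1,0,3,0,1],[-0.1,0.1,4,0,1],[0,0,4,0,1],[0,0,2,0,1],[0,0,1,0,1],[0,0,0.4,0,1],[0,0,0,0,1]],
])

```text
time_s: 7.58
position: [0.4701, 0.2522, 0.066]
tool_rot: [0.0, 0.584, 0.812, 0.0]
contact_force: [0.1, 0.8, -1.1]
opening: 0.0345
```

```bash
python3 - <<'E'
from h import *
go([.4687,.2531,.061])
p,d=snapshot("scene");cv2.imwrite("pics/s3.png",cv2.resize(p[120:240,300:460],None,fx=4,fy=4,interpolation=1))
E
```

```text
t 7.58 pos [0.4701 0.2522 0.066 ] xang 108.5 tilt 0.06 open 0.0345 F [ 0.06  0.81 -1.14] q [-0.13  0.47 -0.59  2.03  0.38  0.75 -0.63] 
 shift cm [ 0.13 -0.1   0.5 ]
```

View pics/s3.png

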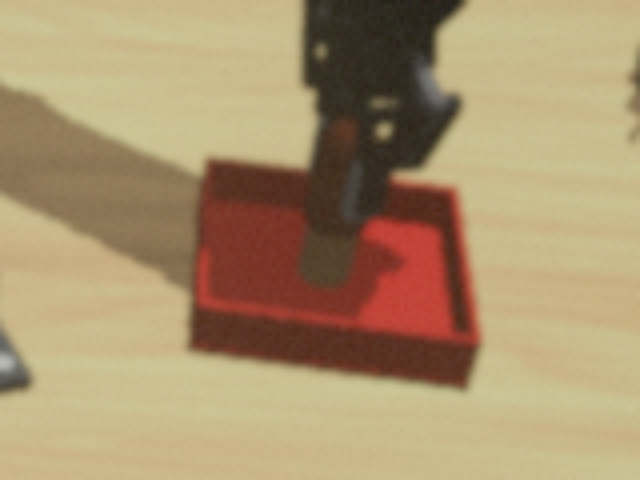

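The handle is inside the tray, about 5 mm above its floor. I'll lower in 2 mm steps and then release.

send_rows([
  [[0,0,0.2,0,1],[0,0,0.2,0,1],[0,0,0.1,0,1],[0,0,0,0,1]],
])

```text
time_s: 8.12
position: [0.4697, 0.252, 0.0604]
tool_rot: [-0.0, 0.584, 0.812, 0.0]
contact_force: [-0.0, 0.5, 0.6]
opening: 0.0348
```

send_rows([
  [[0,0,0,0,0.5],[0,0,0,0,0.3],[0,0,0,0,0],[0,0,0,0,0],[0,0,0,0,0],[0,0,0,0,0],[0,0,-1,0,0],[0,0,-3,0,0],[0,0,-5,0,0],[0,0,-5,0,0],[0,0,-3,0,0],[0,0,0,0,0]],
])

```text
time_s: 9.62
position: [0.4706, 0.2526, 0.2333]
tool_rot: [0.001, 0.584, 0.812, 0.002]
contact_force: [-0.2, 0.1, -0.4]
opening: 0.0857
```

```bash
python3 - <<'E'
from h import *
s=state();p,d=snapshot("wrist");cv2.imwrite("pics/w4.png",p)
go([.513,-.2985,.23])
p,d=snapshot("scene");cv2.imwrite("pics/s4.png",p)
E
```

```text
t 9.68 pos [0.47   0.2521 0.2316] xang 108.5 tilt 0.13 open 0.0852 F [ 0.37  0.01 -0.83] q [-0.02  0.26 -0.69  1.89  0.19  1.05 -0.46] 
 shift cm [-53.57 -13.44   0.14]
```

View pics/s4.png

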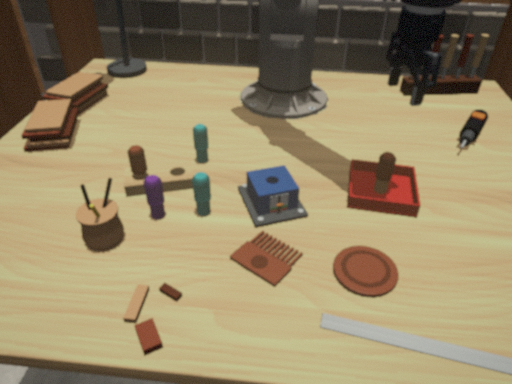

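The thick handle stands in the tray at (386,172). On the way to the second handle I'll pause over the jig and measure the bore.

send_rows([
  [[-3,-0.2,0,0,0],[-4.5,-0.3,0,0,0],[-4.5,-0.3,0,0,0],[-4.5,-0.3,0,0,0],[-4.5,-0.3,0,0,0],[-3.5,-0.3,0,0,0],[-1.3,-0.1,0,0,0],[0,0,0,0,0]],
])

```text
time_s: 10.72
position: [0.5344, 0.0015, 0.2296]
tool_rot: [-0.001, 0.584, 0.812, -0.0]
contact_force: [0.2, 0.7, -0.0]
opening: 0.0855
```

```bash
python3 - <<'E'
from h import *
s=state();p,d=snapshot("wrist");cv2.imwrite("pics/w5.png",p);np.save("pics/w5.npy",d)
np.savez("pics/w5s.npz",position=s["position"],tool_rot=s["tool_rot"])
go([.513,-.2985,.23],s)
cm=cam("wrist",s);P=cloud(cm,d);z=P[...,2];hsv=cv2.cvtColor(p,cv2.COLOR_BGR2HSV)
m=((z>.058)&(z<.07)&(hsv[...,0]>95)&(hsv[...,0]<125)).astype(np.uint8)
cs,_=cv2.findContours(m,cv2.RETR_CCOMP,cv2.CHAIN_APPROX_NONE)
for c in cs:
    if cv2.contourArea(c)<150: continue
    pw=plane(cm,c[:,0,0].astype(float),c[:,0,1].astype(float),.064)[:,:2].astype(np.float32)
    M=c[:,0].mean(0);print(cv2.contourArea(c),M,cv2.minAreaRect(pw),cv2.minEnclosingCircle(pw), "z",np.nanmedian(z[m>0]))
E
```

```text
t 10.72 pos [0.5344 0.0015 0.2296] xang 108.5 tilt 0.08 open 0.0855 F [ 0.17  0.74 -0.01] q [ 0.35  0.24 -0.55  1.89  0.14  1.04  0.07] 
 shift cm [-27.77 -11.55  -0.05]
5956.5 [258.80655738 171.14098361] ((0.5367743372917175, 0.004969500005245209), (0.08988594263792038, 0.08957530558109283), 23.716039657592773) ((0.5368217825889587, 0.005078443791717291), 0.06238041818141937) z 0.06364106533164837
458.0 [258.51470588 172.64705882] ((0.5363820791244507, 0.006066199392080307), (0.02758406102657318, 0.027714144438505173), 63.48829650878906) ((0.5366618037223816, 0.0058443923480808735), 0.01456771045923233) z 0.06364106533164837
```

View pics/w5.png

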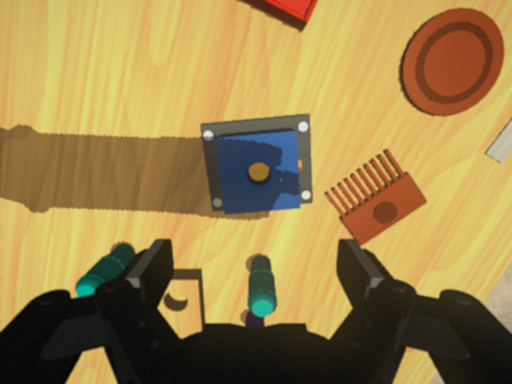

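The wrist view shows the bore at (258.5,172.6), giving x 0.5366, y 0.0058. The top view gave a block centre about 4 mm off that, so I'll take a second wrist view on the way, plus the top view again.

send_rows([
  [[-3,0,0,0,0],[-4,0,0,0,0],[-1,0,0,0,0],[0,0,0,0,0],[0,0,0,0,0]],
])

```text
time_s: 11.4
position: [0.56, -0.0723, 0.2303]
tool_rot: [-0.0, 0.583, 0.812, 0.0]
contact_force: [0.1, -0.5, 0.5]
opening: 0.0854
```

```bash
cat >m.py <<'E'
from h import *
def bore(n,p,d,s=None):
    cm=cam(n,s);P=cloud(cm,d);z=P[...,2];hsv=cv2.cvtColor(p,cv2.COLOR_BGR2HSV)
    m=((z>.058)&(z<.07)&(hsv[...,0]>95)&(hsv[...,0]<125)).astype(np.uint8)
    cs,hi=cv2.findContours(m,cv2.RETR_CCOMP,cv2.CHAIN_APPROX_NONE)
    best=None
    for c,h in zip(cs,hi[0]):
        pw=plane(cm,c[:,0,0].astype(float),c[:,0,1].astype(float),.064)[:,:2].astype(np.float32)
        if cv2.contourArea(c)<60: continue
        if h[3]>=0:
            (u,v),_,_=cv2.fitEllipse(c); print(n,"hole px",round(u,2),round(v,2),plane(cm,u,v,.064).round(4),"diam",np.round(cv2.minAreaRect(pw)[1],4)); best=(u,v)
        else:
            r=cv2.minAreaRect(pw); print(n,"block",np.round(r[0],4),np.round(r[1],4),round(r[2],1))
    return cm,best
E
python3 - <<'E'
from m import *
s=state();p,d=snapshot("wrist");cv2.imwrite("pics/w6.png",p)
b2=bore("wrist",p,d,s)
q=dict(np.load("pics/w5s.npz"));b1=bore("wrist",cv2.imread("pics/w5.png"),np.load("pics/w5.npy"),q)
print("tri w",tri(b1[0],b1[1],b2[0],b2[1]).round(4))
p,d=snapshot("top");cv2.imwrite("pics/t6.png",p);b3=bore("top",p,d)
b4=bore("top",cv2.imread("pics/top0.png"),np.load("pics/top0.npy"))
b5=bore("scene",cv2.imread("pics/s2.png"),np.load("pics/s2.npy"))
for b in(b3,b4):
  if b[1] and b5[1]: print("tri top scene",tri(b[0],b[1],b5[0],b5[1]).round(4))
go([.513,-.2985,.23])
E
```

```text
wrist block [0.5371 0.0043] [0.0899 0.0899] 23.7
wrist hole px 258.16 101.87 [0.5371 0.0044 0.064 ] diam [0.027  0.0272]
wrist block [0.5368 0.005 ] [0.0899 0.0896] 23.7
wrist hole px 258.52 172.75 [0.5364 0.006  0.064 ] diam [0.0276 0.0277]
tri w [0.537  0.0046 0.0571]
top block [0.5376 0.0038] [0.09   0.0899] 23.7
top hole px 244.5 205.26 [0.5372 0.0037 0.064 ] diam [0.0277 0.0276]
top block [0.5378 0.0039] [0.0904 0.0899] 23.7
top hole px 244.5 205.19 [0.5374 0.0037 0.064 ] diam [0.0277 0.0276]
scene block [0.5431 0.0051] [0.0988 0.0908] 23.6
t 11.5 pos [ 0.56   -0.0728  0.2304] xang 108.7 tilt 0.01 open 0.0853 F [ 0.09 -0.6  -0.81] q [ 0.43  0.29 -0.5   1.83  0.16  1.06  0.2 ] 
 shift cm [-19.88 -11.67   0.04]
```

The wrist and top views now agree on the bore at about (0.537, 0.0043), with its top at 0.0636. Going to the second handle at about (0.513, -0.299).

send_rows([
  [[-2,-1.2,0,0,0],[-4,-2.4,0,0,0],[-4,-2.4,0,0,0],[-4,-2.4,0,0,0],[-4,-2.2,0,0,0],[-1.9,-1.1,0,0,0],[0,0,0,0,0],[0,0,0,0,0]],
])

```text
time_s: 12.5
position: [0.5132, -0.2984, 0.2304]
tool_rot: [-0.0, 0.583, 0.812, 0.0]
contact_force: [-0.4, 0.2, 0.1]
opening: 0.0853
```

```bash
python3 - <<'E'
from h import *
s=state();p,d=snapshot("wrist");cv2.imwrite("pics/w7.png",p)
cm=cam("wrist",s);P=cloud(cm,d);z=P[...,2]
m=((z>.099)&(z<.113)&(np.hypot(P[...,0]-.513,P[...,1]+.299)<.03)).astype(np.uint8)
v,u=np.nonzero(m);t=np.nanmean(P[m>0],0);print(u.mean(),v.mean(),t.round(4),plane(cm,u.mean(),v.mean(),.105).round(4))
go([.513,-.2985,.058],s); go([t[0],t[1],.058],s)
E
```

```text
254.41904761904763 185.0095238095238 [ 0.5123 -0.299   0.1034] [ 0.5122 -0.2986  0.105 ]
t 12.5 pos [ 0.5132 -0.2984  0.2304] xang 108.7 tilt 0.04 open 0.0853 F [-0.43  0.15  0.06] q [ 0.73  0.32 -0.39  1.77  0.14  1.07  0.62] 
 shift cm [-1.000e-02 -2.000e-02  1.724e+01]
t 12.5 pos [ 0.5132 -0.2984  0.2304] xang 108.7 tilt 0.04 open 0.0853 F [-0.43  0.15  0.06] q [ 0.73  0.32 -0.39  1.77  0.14  1.07  0.62] 
 shift cm [-0.04 -0.1  17.24]
```

View pics/w7.png

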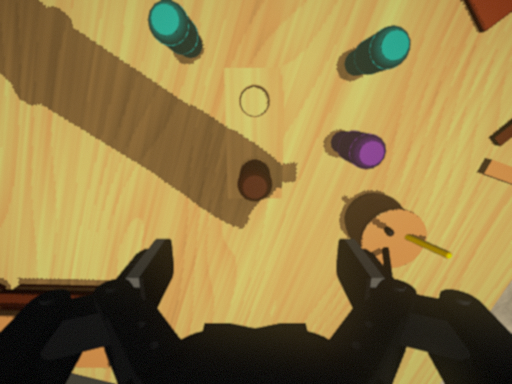

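The handle is at (254,183), centred between the fingers, and the pot at (395,235) is clear of the finger path. Descending and gripping.

send_rows([
  [[0,0,4,0,0],[0,-0.1,4,0,0],[0,0,4,0,0],[0,0,3,0,0],[0,0,2,0,0],[0,0,0.2,0,0],[0,0,0,0,1],[0,0,0,0,1],[0,0,0,0,1],[0,0,0,0,1],[0,0,0,0,1],[0,0,0,0,1]],
], grip_force=50)

```text
time_s: 14.05
position: [0.5124, -0.3007, 0.0594]
tool_rot: [0.001, 0.584, 0.812, 0.0]
contact_force: [0.5, 0.4, 7.1]
opening: 0.0347
```

send_rows([
  [[0,0,0,0,1],[0,0,0,0,1],[0,0,-1,0,1],[0,0,-3,0,1],[0,0,-4,0,1],[0,0,-4,0,1],[0,0,-3,0,1],[0,0,0,0,1],[0,0,0,0,1]],
])

```text
time_s: 15.18
position: [0.5112, -0.3003, 0.208]
tool_rot: [-0.0, 0.584, 0.812, -0.0]
contact_force: [-0.5, 0.0, -2.2]
opening: 0.035
```

```bash
python3 - <<'E'
from h import *
p,d=snapshot("scene");cv2.imwrite("pics/s8.png",p);np.save("pics/s8.npy",d)
s=state();go([.537,.0043,.2],s)
cm=cam("scene");P=cloud(cm,d);x,y=s["position"][:2]
ok=(np.hypot(P[...,0]-x,P[...,1]-y)<.035)&(P[...,2]>.13)
for v in range(90,140,2):
    u=np.nonzero(ok[v])[0]
    if len(u): print(v,u.min(),u.max(),"w",round((u.max()-u.min()+1)*(np.median(d[v][ok[v]])+.012)/cm[0]["fx"]*1000,1),"z",np.median(P[v][ok[v]][:,2]).round(3),P[v][ok[v]][:,:2].mean(0).round(3))
E
```

```text
t 15.22 pos [ 0.511  -0.3002  0.2075] xang 108.6 tilt 0.08 open 0.0347 F [-0.86 -0.06 -1.84] q [ 0.73  0.34 -0.39  1.8   0.15  1.03  0.62] 
 shift cm [28.04 12.15  0.77]
90 129 133 w 10.0 z 0.243 [ 0.519 -0.282]
92 118 133 w 31.5 z 0.247 [ 0.532 -0.288]
94 116 134 w 37.5 z 0.243 [ 0.531 -0.291]
96 116 134 w 37.8 z 0.237 [ 0.53  -0.292]
98 117 135 w 37.8 z 0.233 [ 0.53 -0.29]
100 117 135 w 38.0 z 0.228 [ 0.53  -0.291]
102 118 135 w 36.1 z 0.225 [ 0.531 -0.291]
104 118 136 w 38.2 z 0.22 [ 0.53  -0.291]
106 118 136 w 38.4 z 0.215 [ 0.53  -0.292]
108 119 136 w 36.7 z 0.209 [ 0.527 -0.293]
110 119 136 w 36.9 z 0.203 [ 0.525 -0.295]
112 120 134 w 30.9 z 0.198 [ 0.527 -0.296]
114 123 134 w 25.0 z 0.191 [ 0.52  -0.296]
116 124 135 w 25.0 z 0.186 [ 0.519 -0.296]
118 124 135 w 25.1 z 0.183 [ 0.52  -0.296]
120 125 135 w 23.1 z 0.178 [ 0.52  -0.296]
122 125 136 w 25.3 z 0.173 [ 0.52  -0.296]
124 125 136 w 25.3 z 0.168 [ 0.52  -0.296]
126 126 136 w 23.3 z 0.164 [ 0.521 -0.296]
128 127 135 w 19.1 z 0.159 [ 0.522 -0.296]
```

This shank measures about 24 to 25 mm, so it's the one that fits. Carrying it over the bore.

send_rows([
  [[2,0.9,0,0,1],[4,1.7,0,0,1],[4,1.7,0,0,1],[4,1.7,0,0,1],[4,1.75,0,0,1],[4,1.75,0,0,1],[4,1.75,0,0,1],[2,0.9,0,0,1],[0,0,2,0,1],[0,0,3,0,1],[0,0,2,0,1],[0,0,0,0,1]],
])

```text
time_s: 16.73
position: [0.5362, 0.0046, 0.1367]
tool_rot: [-0.002, 0.583, 0.812, -0.001]
contact_force: [-0.3, -0.3, -1.4]
opening: 0.0349
```

send_rows([
  [[0,0,0,0,1],[0,0,0,0,1]],
])

```text
time_s: 16.98
position: [0.5381, 0.0039, 0.1392]
tool_rot: [0.0, 0.584, 0.812, 0.0]
contact_force: [-0.2, 0.5, -0.9]
opening: 0.035
```

```bash
python3 - <<'E'
from h import *
s=state();go([.537,.0038,.1295],s)
p,d=snapshot("wrist");cv2.imwrite("pics/w9.png",p)
p2,d2=snapshot("scene");cv2.imwrite("pics/s9.png",cv2.resize(p2[100:230,200:360],None,fx=4,fy=4,interpolation=1))
t,d=snapshot("top");cv2.imwrite("pics/t9.png",t)
E
```

```text
t 16.98 pos [0.5381 0.0039 0.1392] xang 108.6 tilt 0.07 open 0.035 F [-0.21  0.55 -0.93] q [ 0.31  0.36 -0.52  1.97  0.23  0.87 -0.01] 
 shift cm [ 0.03 -0.11  0.97]
```

View pics/w9.png

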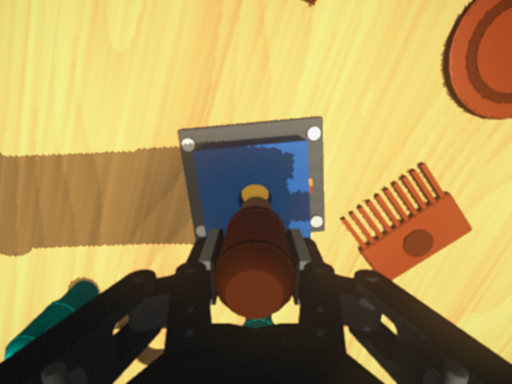

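View pics/s9.png

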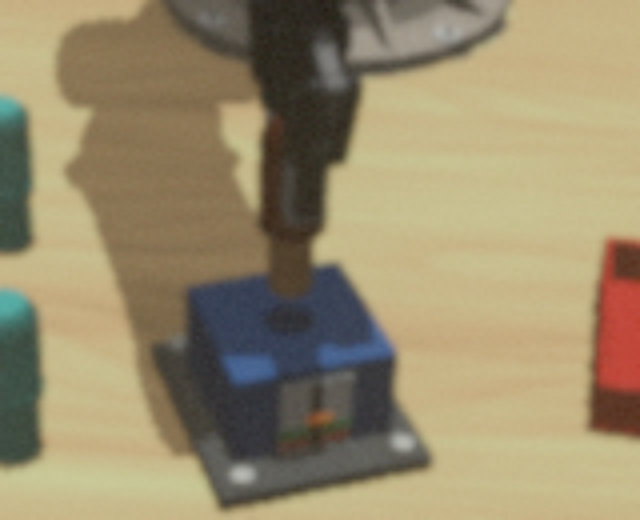

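The handle (column 256) lines up with the bore (column 255) in the wrist view, and the scene view agrees. I'll lower in small steps and watch the force.

send_rows([
  [[0,-0.05,0.8,0,1],[0,0,0.5,0,1],[0,0,0.4,0,1],[0,0,0.3,0,1],[0,0,0,0,1]],
])

```text
time_s: 17.75
position: [0.5371, 0.0036, 0.1181]
tool_rot: [-0.0, 0.584, 0.812, -0.0]
contact_force: [0.5, 0.8, -0.8]
opening: 0.0354
```

send_rows([
  [[0,0,0.4,0,1],[0,0,0.4,0,1],[0,0,0,0,1]],
])

```text
time_s: 18.12
position: [0.537, 0.0035, 0.11]
tool_rot: [-0.0, 0.584, 0.812, -0.0]
contact_force: [-0.3, -0.3, -1.5]
opening: 0.0351
```

```bash
cat > scv.py <<'E'
import sys
from h import *
go([.537,.0038,.0875])
p2,d2=snapshot("scene");cv2.imwrite(sys.argv[1],cv2.resize(p2[130:225,230:320],None,fx=6,fy=6,interpolation=1))
E
python3 scv.py pics/s10.png
```

```text
t 18.12 pos [0.537  0.0035 0.11  ] xang 108.6 tilt 0.03 open 0.0351 F [-0.33 -0.28 -1.51] q [ 0.29  0.39 -0.51  2.    0.26  0.81 -0.04] 
 shift cm [0.02 0.01 2.25]
```

View pics/s10.png

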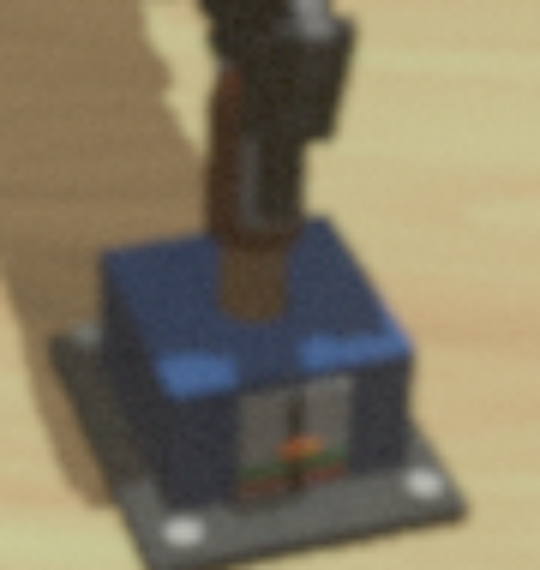

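The foot has entered the bore with no side force. Lowering to the plunger.

send_rows([
  [[0,0,0.4,0,1],[0,0,0.4,0,1],[0,0,0,0,1],[0,0,0,0,1]],
])

```text
time_s: 18.68
position: [0.5373, 0.0036, 0.1023]
tool_rot: [-0.0, 0.584, 0.812, 0.0]
contact_force: [0.3, 0.0, -1.4]
opening: 0.0354
```

send_rows([
  [[0,0,0.3,0,1],[0,0,0.2,0,1],[0,0,0,0,1],[0,0,0,0,1]],
])

```text
time_s: 19.18
position: [0.5374, 0.0036, 0.0975]
tool_rot: [0.0, 0.584, 0.812, 0.0]
contact_force: [0.3, -0.1, 3.5]
opening: 0.035
```

```bash
python3 scv.py pics/s11.png
```

```text
t 19.18 pos [0.5374 0.0036 0.0975] xang 108.6 tilt 0.01 open 0.035 F [ 0.26 -0.05  3.45] q [ 0.29  0.41 -0.5   2.01  0.27  0.79 -0.05] 
 shift cm [ 0.03 -0.03  1.  ]
```

View pics/s11.png

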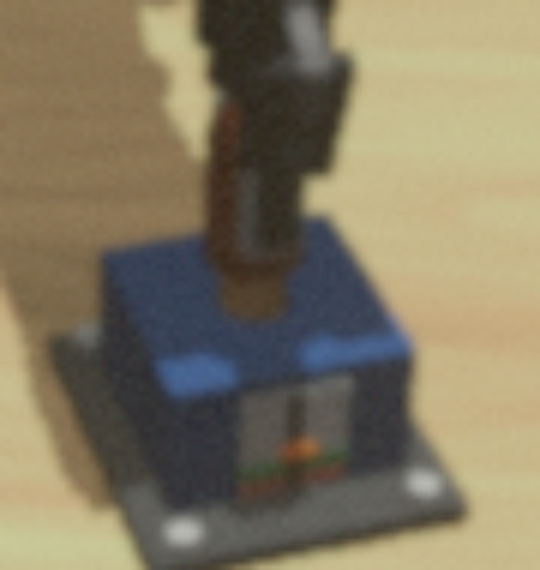

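The foot is on the plunger: Fz went from -1.4 to 3.5 N, and contact came at a TCP height of about 0.0985, as predicted. Pressing on towards 0.0875.

send_rows([
  [[0,0,0.2,0,1],[0,0,0.2,0,1],[0,0,0.2,0,1],[0,0,0.1,0,1],[0,0,0,0,1],[0,0,0,0,1]],
], grip_force=70)

```text
time_s: 19.98
position: [0.5374, 0.0036, 0.0904]
tool_rot: [0.0, 0.584, 0.812, 0.0]
contact_force: [-0.6, 0.2, 6.7]
opening: 0.0346
```

```bash
python3 scv.py pics/s12.png
```

```text
t 19.98 pos [0.5374 0.0036 0.0904] xang 108.6 tilt 0.01 open 0.0346 F [-0.64  0.19  6.67] q [ 0.28  0.42 -0.5   2.01  0.28  0.77 -0.06] 
 shift cm [ 0.03 -0.03  0.29]
```

View pics/s12.png

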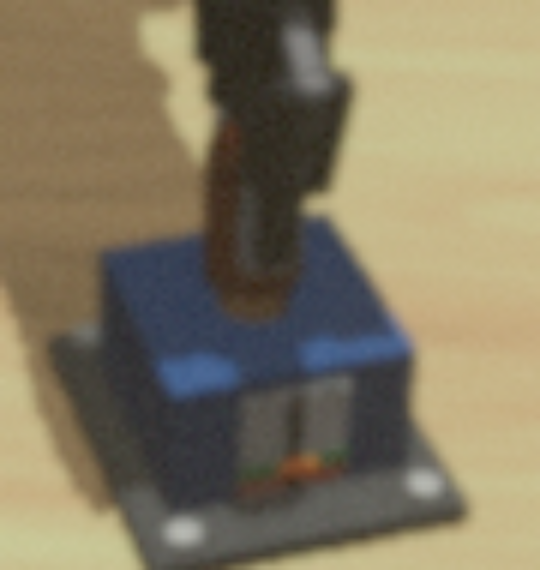

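send_rows([
  [[0,0,0.2,0,1],[0,0,0.1,0,1],[0,0,0,0,1],[0,0,0,0,1],[0,0,0,0,1]],
])

```text
time_s: 20.65
position: [0.5374, 0.0036, 0.0874]
tool_rot: [0.0, 0.584, 0.812, 0.0]
contact_force: [-0.8, -0.3, 7.6]
opening: 0.0343
```

```bash
python3 scv.py pics/s13.png; python3 - <<'E'
from h import *
p,d=snapshot("scene");cv2.imwrite("pics/s13f.png",p)
cm=cam("scene")
def ptr(im):
    h=cv2.cvtColor(im,cv2.COLOR_BGR2HSV)[190:220,265:300].astype(int)
    w=((h[...,0]>4)&(h[...,0]<17)&(h[...,1]>150))*np.clip(h[...,2]-110,0,None)
    v,u=np.mgrid[190:220,265:300];return (u*w).sum()/w.sum(),(v*w).sum()/w.sum(),w.sum()
a=ptr(cv2.imread("pics/s2.png"));a2=ptr(cv2.imread("pics/scene0.png"));b=ptr(p);print(a,a2,b)
# x-face at jig centre + 45mm along yaw 23.7: vertical px per mm
X=np.array([.537+.05*np.cos(.4136),.0043+.05*np.sin(.4136),.03])
c=camera_model("scene");f=lambda X:(lambda q:c["fy"]*q[1]/q[2]+c["cy"])(np.array(c["R"])@X+c["t"])
k=f(X-[0,0,.01])-f(X);print("px/mm",k/10,"travel mm",(b[1]-a[1])/k*10)
E
```

```text
t 20.65 pos [0.5374 0.0036 0.0874] xang 108.6 tilt 0.01 open 0.0343 F [-0.79 -0.34  7.57] q [ 0.28  0.43 -0.49  2.01  0.29  0.77 -0.06] 
 shift cm [ 0.03 -0.03 -0.01]
(np.float64(278.81702127659577), np.float64(204.31914893617022), np.int64(235)) (np.float64(278.9491525423729), np.float64(204.2135593220339), np.int64(295)) (np.float64(280.39884393063585), np.float64(207.84971098265896), np.int64(173))
px/mm 0.36019484323772133 travel mm 9.801811749311025
```

View pics/s13.png

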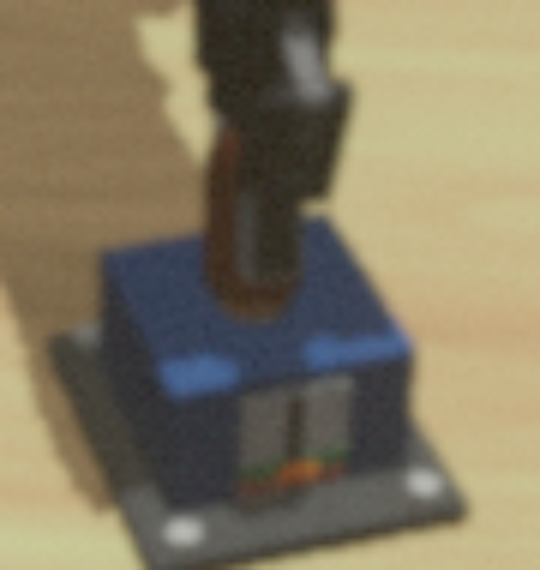

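Three estimates of the travel: TCP 11.1 mm, force about 10.9 mm, pointer shift about 9.8 mm. All lie in the 8–14 mm band. I'll hold for a second and check the whole scene before handing in.

send_rows([
  [[0,0,0,0,1],[0,0,0,0,1],[0,0,0,0,1],[0,0,0,0,1],[0,0,0,0,1],[0,0,0,0,1],[0,0,0,0,1],[0,0,0,0,1]],
])

```text
time_s: 21.75
position: [0.5374, 0.0036, 0.0874]
tool_rot: [0.0, 0.584, 0.812, 0.0]
contact_force: [-0.9, -0.1, 8.1]
opening: 0.0347
```

```bash
python3 - <<'E'
from h import *
go([.537,.0038,.0875])
L=[snapshot("scene")[0].astype(np.float32) for _ in range(6)]
p=np.mean(L,0).astype(np.uint8);cv2.imwrite("pics/s14.png",p)
cr=lambda im:cv2.resize(im[185:220,262:300],None,fx=10,fy=10,interpolation=1)
cv2.imwrite("pics/s14c.png",np.hstack([cr(cv2.imread("pics/scene0.png")),cr(p)]))
a=cv2.imread("pics/scene0.png")
for im in(a,p):
    m=(im[...,2].astype(float)-im[...,0]-.3*im[...,1])[195:216,270:290];print(np.round(m[:,8:13].mean(1),0))
E
```

```text
t 21.75 pos [0.5374 0.0036 0.0874] xang 108.6 tilt 0.02 open 0.0347 F [-0.92 -0.07  8.14] q [ 0.28  0.43 -0.49  2.01  0.29  0.77 -0.06] 
 shift cm [ 0.03 -0.03 -0.01]
[-22. -15. -12. -10. -10. -10.  -8.  15.  44.  60.  49.  23.   5.   7.
  11.   1.  -7. -13. -17. -21. -24.]
[-19. -14. -10.  -9.  -9.  -9. -10.  -8.  -9. -11.  -9.  14.  48.  59.
  47.  19.  -4. -13. -17. -19. -22.]
```

View pics/s14.png

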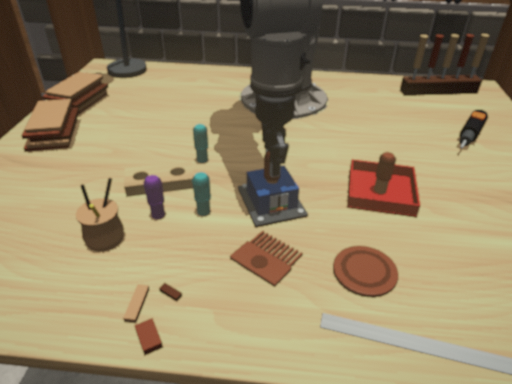

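View pics/s14c.png

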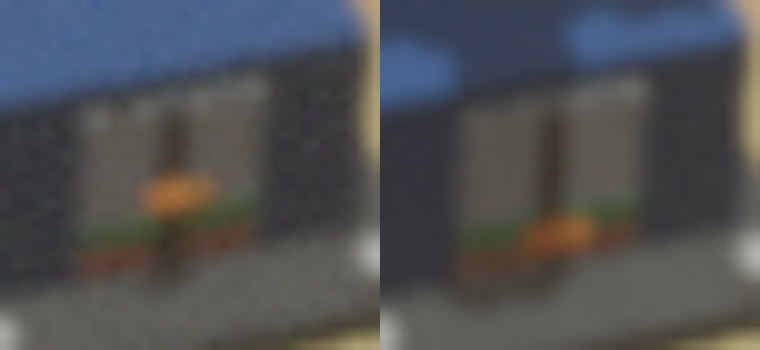

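The averaged views put the pointer's shift at about 4.0 px, or 11 mm. That agrees with the TCP and the force, and the reading is steady. The rejected handle stands in the tray and nothing else has moved.

```bash
python3 -c "
from rig import *
print(hand_in())"
```

```text
the job is handed in; nothing more can be done
None
```

The thick handle is in the red tray, and the other is in the bore, pressed down about 11 mm and still held by the gripper. I handed the job in at about 22 s of the 61 s allowed.

- **Which handle is which:** I told them apart by measuring the lifted shanks in the scene camera. The handle nearer the jig measured 30 mm and the farther one about 24–25 mm. I didn't try the thick one in the bore; the thin one went in with no side force.
- **Thick handle:** it stands upright in the tray.
- **Press:** three measures of the travel agree. The arm went down 11.1 mm after contact, the spring force was about 9 N, and the pointer moved about 4.0 px, or 11 mm. That puts the pointer in the 8–14 mm band and well short of the 20 mm stop, and it was steady over a 1 s hold.
- **Disagreements:** one earlier noisy image put the pointer travel at 9.8 mm, also inside the band. In the scene view the pointer appears slightly low against the green band. I put this down to it standing out from the face, because it shows the same offset at rest.
- **Everything else:** in the last scene picture the look-alikes, comb, medallion and pot look unmoved. I judged that by eye and did not measure it.

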